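# Open the suction unit's filter pot and refit its cleaned sleeves

### The job

The cleaned bronze filter sleeves are ready to go back into the bench suction unit. First turn the unit's isolator handle to off; only then unscrew the filter pot's cover a part-turn at a time, lift it clear and lay it right way up, flat in the white tray. Then press every sleeve that stands on the grey mat down into a free socket inside the pot until its shoulder sits fully home on the socket's rim, and leave the pot open, the isolator off, and the white cup, the brush jar and the small varnish jar where they stand.

Things in the scene. Friction and masses are not known exactly. Their poses are not given: they have to be found in the camera images.
- unit: Bench suction unit, fixed: grey base plate, round aluminium filter pot (rim 80 mm above the table, 132 mm across), blue motor lying across behind it (unit's +x, 115 mm or more from the pot's axis, top 130 mm, its terminal box 145 mm), grey isolator box in front (165 mm along the unit's -x, top 69 mm). Origin: on the pot's axis at table height; z up. Four sockets stand in the pot, under the cover.
- isolator (a joint): Rotary isolator handle on top of the isolator box, about a vertical axis: 0 = on (bar lies along the unit's x, how it starts), 1.57 = off (bar across, along the unit's y); it grows counterclockwise seen from above. It has a detent at each end: once past the middle it snaps on to the other end by itself; about 0.2 N m turns it.
- isolator_grip (a point): On the handle's axis, 7 mm below the top of its grip bar: a good height for the TCP (bar 66 mm long, 18 mm wide, 30 mm high above a disc 60 mm across); its x axis lies along the bar.
- cover: Dark screw cover, 157 mm across, skirt 24 mm high, dome to 46 mm, on it a wing grip bar (64 mm long along the cover's x, 18 wide, 28 high, top 74 mm above the lower edge); 0.45 kg. Origin: centre of the lower edge, at the start 56 mm above the table; z up through the grip. Counterclockwise from above loosens it: it climbs 2.2 mm a radian and stays on the thread when let go.
- cover_grip (a point): On the cover's axis, 7 mm below the top of its grip bar: a good height for the TCP; x along the bar. After about 6.9 rad (a little over one turn) of unscrewing, when it has climbed some 15 mm, the cover is off the thread and lifts straight up; turning 0.5 rad further does no harm.
- tray: White plastic tray, fixed, 215 mm square, 20 mm high, wall and floor 5 mm. Origin under its centre.
- tray_in (a point): Centre of the tray's inner floor (205 mm square). The cover lying flat in the tray has its origin at this height.
- mat: Grey drying mat, fixed, 240 mm square, 3 mm thick, with two to four sleeves standing on it. Tray and mat lie on either side of the unit, left or right as it happens. Origin under its centre.
- bore0 (a point): Centre of the mouth of one of the pot's four sockets: tubes 42 mm across, 36 mm bore, 34 mm deep, 37 mm from the pot's axis, mouth 64 mm above the table and 16 mm below the pot's rim (pot 122 mm inside). A sprung seal 16 mm down grips the sleeve: pressing it home takes 8 to 18 N. Any sleeve fits any socket.
- bore1 (a point): Centre of the mouth of the second of the pot's four sockets: tubes 42 mm across, 36 mm bore, 34 mm deep, 37 mm from the pot's axis, mouth 64 mm above the table and 16 mm below the pot's rim (pot 122 mm inside). A sprung seal 16 mm down grips the sleeve: pressing it home takes 8 to 18 N. Any sleeve fits any socket.
- bore2 (a point): Centre of the mouth of the third of the pot's four sockets: tubes 42 mm across, 36 mm bore, 34 mm deep, 37 mm from the pot's axis, mouth 64 mm above the table and 16 mm below the pot's rim (pot 122 mm inside). A sprung seal 16 mm down grips the sleeve: pressing it home takes 8 to 18 N. Any sleeve fits any socket.
- bore3 (a point): Centre of the mouth of the fourth of the pot's four sockets: tubes 42 mm across, 36 mm bore, 34 mm deep, 37 mm from the pot's axis, mouth 64 mm above the table and 16 mm below the pot's rim (pot 122 mm inside). A sprung seal 16 mm down grips the sleeve: pressing it home takes 8 to 18 N. Any sleeve fits any socket.
- sleeve1: Sintered bronze filter sleeve, standing upright (all alike; 60 mm long, 0.20 kg, heaviest below): body 34 mm across, 28 mm long, with a tapered foot 30 mm across; above it a shoulder 40 mm across, 6 mm thick, and a grip boss 24 mm across, 26 mm high. Origin: centre of the foot; z up. Fully home its origin is 28 mm below the socket's mouth. May be absent.
- sleeve2: Sintered bronze filter sleeve, standing upright (all alike; 60 mm long, 0.20 kg, heaviest below): body 34 mm across, 28 mm long, with a tapered foot 30 mm across; above it a shoulder 40 mm across, 6 mm thick, and a grip boss 24 mm across, 26 mm high. Origin: centre of the foot; z up. Fully home its origin is 28 mm below the socket's mouth. May be absent.
- sleeve3: Sintered bronze filter sleeve, standing upright (all alike; 60 mm long, 0.20 kg, heaviest below): body 34 mm across, 28 mm long, with a tapered foot 30 mm across; above it a shoulder 40 mm across, 6 mm thick, and a grip boss 24 mm across, 26 mm high. Origin: centre of the foot; z up. Fully home its origin is 28 mm below the socket's mouth. May be absent.
- sleeve4: Sintered bronze filter sleeve, standing upright (all alike; 60 mm long, 0.20 kg, heaviest below): body 34 mm across, 28 mm long, with a tapered foot 30 mm across; above it a shoulder 40 mm across, 6 mm thick, and a grip boss 24 mm across, 26 mm high. Origin: centre of the foot; z up. Fully home its origin is 28 mm below the socket's mouth. May be absent.
- cup: White plastic cup, 72 mm across, 95 mm high, loose; origin under its centre.
- brush_jar: Amber glass jar with brushes standing in it, 72 mm across, brushes to 225 mm high, loose; origin under its centre.
- varnish: Small round clear jar with a metal lid, 60 mm across, 75 mm high, loose; origin under its centre.
Mind the look-alikes: they are no part of the job. What is shaped like the sleeve3 but blue or green is not meant.

How it is judged:
By the outcome, as a careful person would: the job done as asked, in the order asked, and still so for the second after the job is handed in, with the robot touching nothing.
Of sleeve1, sleeve2, sleeve3, sleeve4 only 2 to 4 are there at a start; the rules pass over those that are not, and their reading is None.
At some moment in a run one of sleeve1, sleeve2, sleeve3, sleeve4 may be knocked a few centimetres aside while the robot is not near it.
It also fails if it takes over 210 s, if anything falls off the work surface, if the arm or the gripper's body presses on something with over 40 N, if the wrist force passes 120 N, or if a joint passes its speed limit or range.

### The arm

A 6-joint arm with a two-finger parallel gripper is mounted at the origin on the work surface. World frame = base frame: x ahead of the robot, y to its left, z up, the work surface at z = 0. Lengths are in m, angles in rad, forces in N, time in s.
With the tool pointing down it reaches from about 0.375 to 0.75 m from the base axis. Payload 9 kg.
Tool frame: the origin (TCP) lies between the finger pads, 19 mm behind the fingertips; this is the grasp point; z points along the fingers, y is the line along which they close (so a half turn about z gives the same grasp; the last joint's range is limited). The gripper opens to 85 mm and grips with 20 to 120 N. Pads are 22 mm wide; open, the fingers measure 114 mm over their backs; the gripper's body (76 mm by 85 mm) begins 54 mm behind the grasp point. The pads swing forward as they close: fully open they stand 13 mm farther back than shut.
Start: joints at [0.982, 0.104, 0.097, 1.564, 0, 1.353], TCP at [0.217, 0.559, 0.25] pointing down, gripper open.
Joint ranges: [-2.99, 2.99], [-0.84, 1.86], [-1.1, 1.16], [-1.84, 2.11], [-1.51, 1.56], [-3.14, 3.14]. Speed limits (rad/s): [2.22, 2.22, 2.57, 3.14, 3.14, 3.14].

### API

Orientations are given as a unit quaternion [w, x, y, z].
In Python, from plant import env gives the robot as it stands.
- The arm moves only by the tool step_arm, never from a script. Its argument "series" is a list of rows, each a list of 5 numbers: the closure, from 0 (fully open) to 1 (shut), then the shift along the tool's x, y, z scaled (see below), then the turn about the tool's z scaled (see below). A call has 1 to 20 rows; each row is the pose to reach, as a shift and turn from the pose commanded when the call began, along the tool's axes at that moment, turning the shorter way round; what a row does not reach only later rows make up. The controller multiplies each number of a shift by 0.12 m and each number of a turn by pi rad. A row lasts 1/12 s, in which the tool goes at most 41.7 mm and 7.16 degrees, less where a joint would pass 70% of its speed; a pose out of reach is approached as far as the arm can. A call with a number of a shift or a turn outside -1 to 1 is refused whole. A call with a gripper value outside its range is refused whole. The fingers move at their own pace and stop on an object; "grip_force" is the grip in N (left out, the last holds). Time passes only in rows, so rows that repeat a pose let the fingers close. It gives the time, the measured TCP pose, the force, the opening and the grip force at its end, in the units of the state.
- env.get_state(): the state, without advancing time (a new reading comes with each control period).
- env.get_image(name): name is "side" or "top"; returns (picture, depth): 480x640x3 uint8, red, green, blue; 480x640 float32, m along the optical axis (not along the pixel's ray), 0 where there is no reading.
- env.camera_info(name): a dict with "fx", "fy", "cx", "cy" (pixels), "camera_from_world" (4x4, takes a point from world to camera coordinates). Camera axes: x right, y down, z forward; pixel columns grow to the right and rows downward; lengths in m; the calibration is good to about 2 mm. A picture is of the moment at which its call begins. camera_info takes no time and is no camera call.
- env.close_job(): hands the job in; it is judged then, once.
The state is a dict: "time_s": time; "joint_pos": joint angles; "dq": joint speeds; "tau": joint torques, N m; "position": TCP position; "eef_rot": TCP orientation; "wrist_force": force on the tool from outside, world axes, zero at the start; "moment": the same for the moment, N m; "opening": finger opening in m; "grip_force": force on a finger pad.
Only numpy, scipy, OpenCV 4.12 (cv2) and the standard library are available. Lean on these libraries where they do the work, as an engineer would, in place of code of your own. Each camera call takes 0.05 s, during which the arm holds its last target. There are 200 camera calls.

## Working session

There is one attempt and no reset: what is moved stays moved. The work goes in short steps, Python scripts to look and compute and a tool call to move; the robot and the scene stay as the last step left them, time stands still between calls to the robot, and variables do not carry over. Pictures are saved under pics/ and viewed, at most 14 in all, crops included, and the job is handed in when it is done.

Besides the shell and the picture viewer there is one more tool, called after "Call:" as name([rows], argument=value, ...), one row to a line, values as JSON. step_arm: Moves the arm, as the interface text tells. Shifts and turns lie within -1 to 1; 1 stands for 0.12 m of shift or pi rad of turn. Its arguments: {"type":"object","properties":{"series":{"type":"array"},"grip_force":{"type":"number"}},"required":["series"]}

```bash
ls; mkdir -p pics; python3 - <<'E'
from plant import env
import cv2,numpy as np
for n in("top","side"):
    im,d=env.get_image(n); cv2.imwrite(f"pics/{n}0.png",im[:,:,::-1]); np.save(f"pics/{n}0.npy",d)
    c=env.camera_info(n); print(n,c["fx"],c["fy"],c["cx"],c["cy"],np.round(c["camera_from_world"],3).tolist())
print(env.get_state())
E
```

```text
pics
top 507.9791131606947 507.9791131606947 324.0220941535832 231.50800206552168 [[-0.006, -1.0, 0.022, -0.086], [-0.982, 0.002, -0.187, 0.465], [0.187, -0.023, -0.982, 1.433], [0.0, 0.0, 0.0, 1.0]]
side 486.8450566284133 486.8450566284133 321.8196068590191 250.93409237477093 [[-1.0, -0.008, -0.01, 0.462], [0.002, 0.683, -0.731, 0.11], [0.013, -0.731, -0.683, 1.183], [0.0, 0.0, 0.0, 1.0]]
{'time_s': 0.1, 'joint_pos': array([9.82277651e-01, 1.04657652e-01, 9.65501159e-02, 1.56386060e+00,
       5.67570953e-06, 1.35310688e+00]), 'dq': array([-5.59083571e-04, -1.10829906e-03,  2.95414628e-03,  1.10778134e-03,
        2.54161653e-04,  9.56895256e-05]), 'tau': array([ 3.95651849e-03, -5.58204281e+01,  5.04722106e+01,  1.29641875e-02,
       -3.73264975e-04, -8.83619578e-06]), 'position': array([0.21726914, 0.55900152, 0.24929117]), 'eef_rot': array([-2.32445699e-04,  1.84354029e-01,  9.82859730e-01, -5.37828165e-04]), 'wrist_force': array([ 0.1549323 , -0.18904562, -0.90637288]), 'moment': array([-0.05342263, -0.05449304,  0.02022918]), 'grip_force': 0.0, 'opening': 0.08566827865397844}
```

View pics/top0.png

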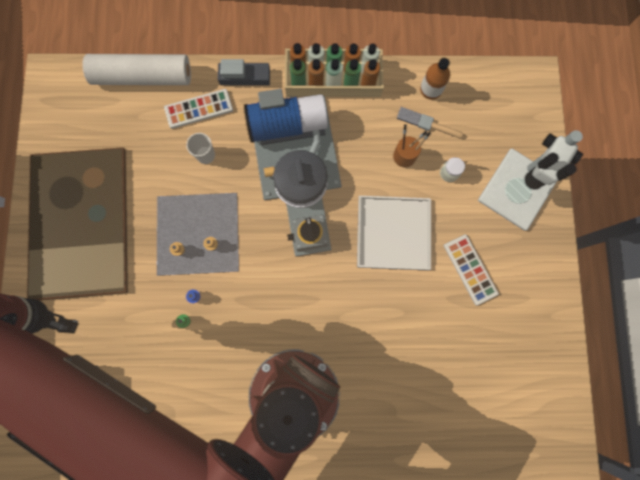

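View pics/side0.png

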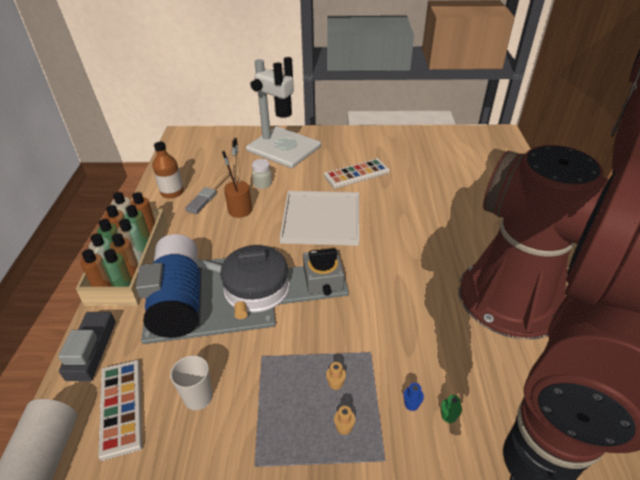

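The top view shows the pot cover at (302,178), isolator at (309,231), tray at (395,233) and two sleeves at (177,248) and (210,243). Cup, brush jar and varnish are at (200,148), (406,152) and (454,168). The side view confirms only two bronze sleeves. Next I measure more precisely.

```bash
cat > h.py <<'E'
from plant import env
import cv2,numpy as np
def cam(n):
    c=env.camera_info(n); return c,np.array(c["camera_from_world"])
def at_z(n,u,v,z):
    "world point on pixel's ray at height z"
    c,M=cam(n); R,t=M[:3,:3],M[:3,3]
    d=R.T@np.array([(u-c["cx"])/c["fx"],(v-c["cy"])/c["fy"],1]); o=-R.T@t
    return o+d*(z-o[2])/d[2]
def cloud(n,depth):
    c,M=cam(n); v,u=np.mgrid[:480,:640]
    p=np.stack([(u-c["cx"])/c["fx"]*depth,(v-c["cy"])/c["fy"]*depth,depth],-1)
    return (p-M[:3,3])@M[:3,:3]
def crop(im,x0,y0,x1,y1,k,name):
    cv2.imwrite("pics/"+name,cv2.resize(im[y0:y1,x0:x1,::-1],None,fx=k,fy=k,interpolation=cv2.INTER_CUBIC))
def tool(dx,dy,dz,yaw=0.):
    "world shift (m) -> row numbers in tool axes"
    from scipy.spatial.transform import Rotation as r
    w,x,y,z=env.get_state()["eef_rot"]; R=r.from_quat([x,y,z,w])
    return np.round(R.inv().apply([dx,dy,dz])/.12,3),-yaw/np.pi
E
python3 - <<'E'
from h import *
im=cv2.imread("pics/top0.png")[:,:,::-1]; s=cv2.imread("pics/side0.png")[:,:,::-1]
a=cv2.resize(im[140:265,255:345],None,fx=4.5,fy=4.5,interpolation=2); b=cv2.resize(s[225:320,200:360],None,fx=2.4,fy=2.4,interpolation=2)
cv=np.zeros((570,795,3),np.uint8); cv[:a.shape[0],:405]=a[:,:405]; cv[:b.shape[0],410:410+384]=b[:,:384]
cv2.imwrite("pics/c1.png",cv[:,:,::-1])
P=cloud("top",np.load("pics/top0.npy")); S=cloud("side",np.load("pics/side0.npy"))
for nm,C in(("top",P),("side",S)):
  X,Y,Z=C[...,0],C[...,1],C[...,2]
  g=at_z("top",309,231,.09); c0=at_z("top",302,178,.09); print(nm,g,c0)
  def ctr(q,r,z0,z1):
    m=(np.hypot(X-q[0],Y-q[1])<r)&(Z>z0)&(Z<z1); p=C[m]
    if len(p)<3: return None
    (c,(w,h),a)=cv2.minAreaRect(p[:,:2].astype(np.float32)); return np.round(np.r_[c,w,h,a,np.median(p[:,2]),len(p)],3)
  print("bar",ctr(g,.06,.088,.12),"coverbar",ctr(c0,.06,.115,.14),"cover",ctr(c0,.1,.06,.14), "isobox",ctr(g,.05,.05,.12))
  for u,v in((177,248),(210,243)):
    q=at_z("top",u,v,.05); print(q,ctr(q,.03,.05,.08),ctr(q,.035,.015,.08))
print([np.round(at_z("top",u,v,.02),3)[:2] for u,v in((359,197),(431,198),(432,270),(358,268))])
E
```

```text
top [ 0.45711891 -0.04425958  0.09      ] [ 0.61215119 -0.02426993  0.09      ]
bar [ 4.590e-01 -4.100e-02  6.500e-02  3.300e-02  1.367e+01  1.090e-01
  1.530e+02] coverbar [ 6.2200e-01 -1.9000e-02  6.5000e-02  1.8000e-02  1.0063e+01  1.3000e-01
  1.4600e+02] cover [ 6.2200e-01 -1.8000e-02  1.5700e-01  1.5600e-01  8.6973e+01  9.6000e-02
  2.3090e+03] isobox [ 4.610e-01 -4.600e-02  9.000e-02  9.300e-02  9.754e+00  7.300e-02
  8.900e+02]
[0.41600642 0.33365814 0.05      ] [4.1700e-01 3.3800e-01 2.2000e-02 2.3000e-02 5.6131e+01 6.3000e-02
 6.9000e+01] [4.1600e-01 3.3700e-01 3.7000e-02 3.8000e-02 4.5494e+01 4.2000e-02
 1.6400e+02]
[0.43026747 0.240178   0.05      ] [4.3300e-01 2.4100e-01 2.3000e-02 2.2000e-02 4.5346e+01 6.2000e-02
 6.5000e+01] [4.3300e-01 2.4100e-01 3.9000e-02 3.7000e-02 3.1844e+01 4.2000e-02
 1.5400e+02]
side [ 0.45711891 -0.04425958  0.09      ] [ 0.61215119 -0.02426993  0.09      ]
bar [ 4.6100e-01 -4.4000e-02  6.6000e-02  2.1000e-02  1.0995e+01  1.0600e-01
  3.1800e+02] coverbar [ 6.230e-01 -1.800e-02  6.300e-02  2.300e-02  9.837e+00  1.290e-01
  2.660e+02] cover [ 6.2100e-01 -1.3000e-02  1.5500e-01  1.5400e-01  6.2315e+01  9.5000e-02
  2.9250e+03] isobox [ 4.590e-01 -3.500e-02  8.900e-02  8.100e-02  6.142e+00  7.600e-02
  1.036e+03]
[0.41600642 0.33365814 0.05      ] [4.1700e-01 3.4000e-01 2.3000e-02 2.3000e-02 3.5243e+01 6.4000e-02
 1.7000e+02] [4.17e-01 3.42e-01 3.80e-02 3.50e-02 9.11e-01 4.00e-02 4.25e+02]
[0.43026747 0.240178   0.05      ] [4.3200e-01 2.4400e-01 2.3000e-02 2.2000e-02 8.9553e+01 6.3000e-02
 1.4300e+02] [4.3300e-01 2.4600e-01 3.5000e-02 3.9000e-02 8.3982e+01 4.0000e-02
 3.7900e+02]
[array([ 0.574, -0.194]), array([ 0.571, -0.411]), array([ 0.353, -0.404]), array([ 0.36 , -0.187])]
```

View pics/c1.png

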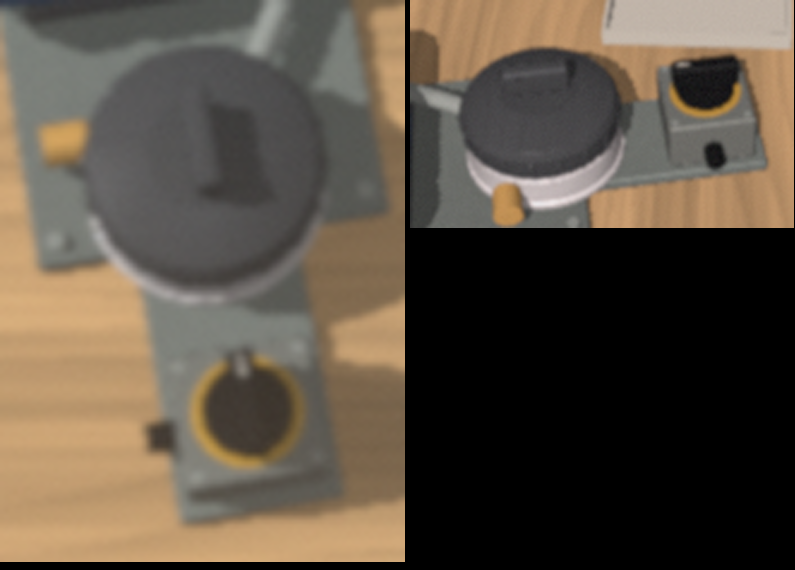

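Measurements agree with the sizes given. The isolator is at (0.460,-0.043) with its bar at about 9.5°, and the cover at (0.622,-0.018) with its bar at about 10°. Sleeves are at (0.417,0.339) and (0.433,0.243). Tray centre is about (0.465,-0.299). Setting out for the isolator.

Call:
step_arm([
  [0, -0.926, -0.985, 0, 0],
  [0, -0.926, -0.985, 0, 0],
  [0, -0.926, -0.985, 0, 0],
  [0, -0.926, -0.985, 0, 0],
  [0, -0.926, -0.985, 0, 0],
])

```text
time_s: 0.52
position: [0.2798, 0.4045, 0.2497]
eef_rot: [0.0, 0.186, 0.983, -0.001]
wrist_force: [-0.7, 0.2, -0.1]
opening: 0.0855
grip_force: 0.0
```

Call:
step_arm([
  [0, -0.926, -0.985, 0, 0],
  [0, -0.926, -0.985, 0, 0],
  [0, -0.926, -0.985, 0, 0],
  [0, -0.926, -0.985, 0, 0],
  [0, -0.926, -0.985, 0, 0],
])

```text
time_s: 0.93
position: [0.341, 0.2539, 0.2498]
eef_rot: [0.0, 0.187, 0.982, -0.001]
wrist_force: [-0.0, 0.6, -0.7]
opening: 0.0852
grip_force: 0.0
```

Call:
step_arm([
  [0, -0.926, -0.985, 0, 0],
  [0, -0.926, -0.985, 0, 0],
  [0, -0.926, -0.985, 0, 0],
  [0, -0.926, -0.985, 0, 0],
  [0, -0.926, -0.985, 0, 0],
])

```text
time_s: 1.35
position: [0.4015, 0.1032, 0.2495]
eef_rot: [0.0, 0.187, 0.982, -0.001]
wrist_force: [0.8, 1.1, 0.4]
opening: 0.0855
grip_force: 0.0
```

Call:
step_arm([
  [0, -0.926, -0.985, 0, -0.171],
  [0, -0.926, -0.985, 0, -0.171],
  [0, -0.926, -0.985, 0, -0.171],
  [0, -0.926, -0.985, 0, -0.171],
  [0, -0.926, -0.985, 0, -0.171],
  [0, -0.926, -0.985, 0, -0.171],
])

```text
time_s: 1.85
position: [0.4612, -0.0449, 0.2492]
eef_rot: [-0.0, -0.084, 0.996, 0.0]
wrist_force: [0.4, 0.6, -0.7]
opening: 0.085
grip_force: 0.0
```

Call:
step_arm([
  [0.3, 0.005, 0.017, 0.9, 0],
  [0.3, 0.005, 0.017, 0.9, 0],
  [0.3, 0.005, 0.017, 0.9, 0],
  [0.3, 0.005, 0.017, 0.9, 0],
  [0.3, 0.005, 0.017, 0.9, 0],
], grip_force=40)

```text
time_s: 2.27
position: [0.4586, -0.0393, 0.1416]
eef_rot: [-0.001, -0.083, 0.997, 0.001]
wrist_force: [0.1, -0.1, 1.2]
opening: 0.0602
grip_force: 0.0
```

Call:
step_arm([
  [0.3, 0, 0, 0.325, 0],
  [0.3, 0, 0, 0.325, 0],
  [0.3, 0, 0, 0.325, 0],
  [1, 0, 0, 0.325, 0],
  [1, 0, 0, 0.325, 0],
  [1, 0, 0, 0.325, 0],
  [1, 0, 0, 0.325, 0],
  [1, 0, 0, 0.325, 0],
  [1, 0, 0, 0.325, 0],
])

```text
time_s: 3.02
position: [0.4614, -0.0445, 0.1059]
eef_rot: [0.002, -0.082, 0.997, -0.005]
wrist_force: [-0.5, -20.3, 3.8]
opening: 0.0171
grip_force: 43.4
```

Call:
step_arm([
  [1, 0, -0.035, 0, 0],
  [1, 0, -0.035, 0, -0.04],
  [1, 0, -0.035, 0, -0.08],
  [1, 0, -0.035, 0, -0.12],
  [1, 0, -0.035, 0, -0.16],
  [1, 0, -0.035, 0, -0.2],
  [1, 0, -0.035, 0, -0.24],
  [1, 0, -0.035, 0, -0.28],
  [1, 0, -0.035, 0, -0.32],
  [1, 0, -0.035, 0, -0.36],
  [1, 0, -0.035, 0, -0.4],
  [1, 0, -0.035, 0, -0.44],
  [1, 0, -0.035, 0, -0.48],
  [1, 0, -0.035, 0, -0.5],
  [1, 0, -0.035, 0, -0.5],
  [1, 0, -0.035, 0, -0.5],
])

```text
time_s: 4.35
position: [0.4591, -0.0436, 0.1057]
eef_rot: [-0.0, 0.764, -0.645, -0.001]
wrist_force: [-16.9, 8.9, 24.4]
opening: 0.0169
grip_force: 46.3
```

Call:
step_arm([
  [0, 0, 0, 0, 0],
  [0, 0, 0, 0, 0],
  [0, 0, 0, 0, 0],
  [0, 0, 0, -0.4, 0],
  [0, 0, 0, -0.8, 0],
  [0, 0, 0, -0.8, 0],
], grip_force=100)

```text
time_s: 4.85
position: [0.4619, -0.0455, 0.2049]
eef_rot: [-0.001, 0.763, -0.646, 0.003]
wrist_force: [2.0, -0.3, 1.3]
opening: 0.0855
grip_force: 0.0
```

Call:
step_arm([
  [0, 0, -0.9, 0, 0.76],
  [0, 0, -0.9, 0, 0.76],
  [0, 0, -0.9, 0, 0.76],
  [0, 0, -0.9, 0, 0.76],
  [0, 0, -0.9, 0, 0.76],
  [0, 0, -0.9, 0, 0.76],
  [0, 0, -0.9, 0, 0.76],
  [0, 0, -0.9, 0, 0.76],
  [0, 0, -0.9, 0, 0.76],
  [0, 0, -0.9, 0, 0.76],
  [0, 0, -0.9, 0, 0.76],
  [0, 0, -0.9, 0, 0.76],
  [0, 0, -0.9, 0, 0.76],
  [0, 0, -0.9, 0, 0.76],
  [0, 0, -0.9, 0, 0.76],
  [0, 0, -0.9, 0, 0.76],
  [0, 0, -0.9, 0, 0.76],
  [0, 0, -0.9, 0, 0.76],
  [0, 0, -0.9, 0, 0.76],
  [0, 0, -0.9, 0, 0.76],
])

```text
time_s: 6.52
position: [0.5669, -0.027, 0.1991]
eef_rot: [0.0, 0.322, 0.947, 0.0]
wrist_force: [0.7, 0.9, 0.3]
opening: 0.0851
grip_force: 0.0
```

```bash
python3 - <<'E'
from h import *
s=env.get_state(); print(np.round(s["joint_pos"],3),s["position"],s["eef_rot"])
im,d=env.get_image("side"); t,dt=env.get_image("top"); P=cloud("side",d)
X,Y,Z=P[...,0],P[...,1],P[...,2]
m=(np.hypot(X-.46,Y+.043)<.045)&(Z>.092)&(Z<.12); print(cv2.minAreaRect(P[m][:,:2].astype(np.float32)),m.sum())
print(tool(.622-s["position"][0],-.018-s["position"][1],0))
cv2.imwrite("pics/c2.png",np.hstack([cv2.resize(im[200:330,180:380],None,fx=2,fy=2)[...,::-1],cv2.resize(t[130:260,250:450],None,fx=2,fy=2)[...,::-1]])[:, :800])
E
```

```text
[-0.278  0.    -0.102  1.468  0.     0.378] [ 0.56689558 -0.02697396  0.19912769] [2.26513742e-04 3.22358026e-01 9.46617794e-01 5.54079421e-05]
((0.4606660008430481, -0.0438348762691021), (0.017858725041151047, 0.06639322638511658), 10.091032981872559) 187
(array([-0.321,  0.337,  0.   ]), -0.0)
```

View pics/c2.png

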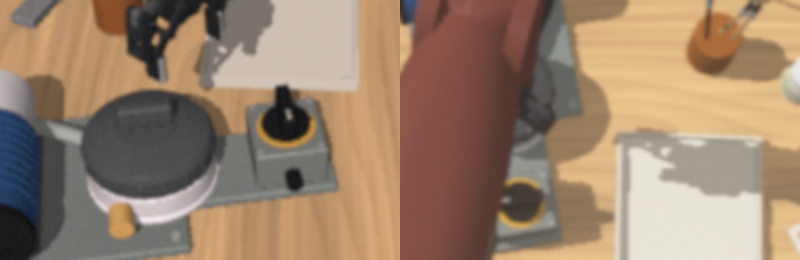

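The isolator bar now lies across (off), at (285,120) in the crop. Moving on to the cover.

Call:
step_arm([
  [0.2, -0.32, 0.335, 0, 0.736],
  [0.2, -0.32, 0.335, 0, 0.736],
  [0.2, -0.32, 0.335, 0, 0.736],
  [0.2, -0.32, 0.335, 0, 0.736],
  [0.2, -0.32, 0.335, 0, 0.736],
  [0.2, -0.32, 0.335, 0, 0.736],
  [0.2, -0.32, 0.335, 0, 0.736],
  [0.2, -0.32, 0.335, 0, 0.736],
  [0.2, -0.32, 0.335, 0, 0.736],
  [0.2, -0.32, 0.335, 0, 0.736],
  [0.2, -0.32, 0.335, 0, 0.736],
  [0.2, -0.32, 0.335, 0, 0.736],
  [0.2, -0.32, 0.335, 0, 0.736],
  [0.2, -0.32, 0.335, 0, 0.736],
  [0.2, -0.32, 0.335, 0, 0.736],
  [0.2, -0.32, 0.335, 0, 0.736],
  [0.2, -0.32, 0.335, 0, 0.736],
  [0.2, -0.32, 0.335, 0, 0.736],
  [0.2, -0.32, 0.335, 0, 0.736],
  [0.2, -0.32, 0.335, 0, 0.736],
])

```text
time_s: 8.28
position: [0.6217, -0.0181, 0.199]
eef_rot: [-0.0, 0.996, 0.09, 0.0]
wrist_force: [-1.2, -0.7, 0.5]
opening: 0.0682
grip_force: 0.0
```

```bash
python3 - <<'E'
from h import *
s=env.get_state(); p=s["position"]; print(np.round(s["joint_pos"],3),p,s["eef_rot"])
print(tool(.6225-p[0],-.0185-p[1],.124-p[2]))
E
```

```text
[-0.239  0.166  0.072  1.477  0.     2.723] [ 0.62165417 -0.01814693  0.19902777] [-1.34523649e-05  9.95961577e-01  8.97804325e-02  1.01384735e-04]
(array([0.006, 0.004, 0.625]), -0.0)
```

Call:
step_arm([
  [0.3, 0.006, 0.004, 0.3, 0],
  [0.3, 0.006, 0.004, 0.6, 0],
  [0.3, 0.006, 0.004, 0.6, 0],
  [0.3, 0.006, 0.004, 0.6, 0],
  [1, 0.006, 0.004, 0.6, 0],
  [1, 0.006, 0.004, 0.6, 0],
  [1, 0.006, 0.004, 0.6, 0],
  [1, 0.006, 0.004, 0.6, 0],
  [1, 0.006, 0.004, 0.6, 0],
  [1, 0.006, 0.004, 0.6, 0],
], grip_force=100)

```text
time_s: 9.12
position: [0.6236, -0.0187, 0.1297]
eef_rot: [0.001, 0.996, 0.09, 0.002]
wrist_force: [-2.1, 0.3, 6.9]
opening: 0.0162
grip_force: 98.8
```

Call:
step_arm([
  [1, 0, 0, -0.002, -0.035],
  [1, 0, 0, -0.004, -0.07],
  [1, 0, 0, -0.006, -0.105],
  [1, 0, 0, -0.008, -0.14],
  [1, 0, 0, -0.01, -0.175],
  [1, 0, 0, -0.012, -0.21],
  [1, 0, 0, -0.014, -0.245],
  [1, 0, 0, -0.016, -0.28],
  [1, 0, 0, -0.018, -0.315],
  [1, 0, 0, -0.02, -0.35],
  [1, 0, 0, -0.022, -0.385],
  [1, 0, 0, -0.024, -0.42],
  [1, 0, 0, -0.026, -0.455],
  [1, 0, 0, -0.028, -0.49],
  [1, 0, 0, -0.03, -0.525],
  [1, 0, 0, -0.032, -0.56],
  [1, 0, 0, -0.033, -0.57],
  [1, 0, 0, -0.033, -0.57],
])

```text
time_s: 10.62
position: [0.6225, -0.0174, 0.1324]
eef_rot: [-0.0, 0.552, 0.834, 0.001]
wrist_force: [-2.3, 5.3, 3.3]
opening: 0.0156
grip_force: 98.6
```

Call:
step_arm([
  [1, 0, 0, -0.002, -0.035],
  [1, 0, 0, -0.004, -0.07],
  [1, 0, 0, -0.006, -0.105],
  [1, 0, 0, -0.008, -0.14],
  [1, 0, 0, -0.01, -0.175],
  [1, 0, 0, -0.012, -0.21],
  [1, 0, 0, -0.014, -0.245],
  [1, 0, 0, -0.016, -0.28],
  [1, 0, 0, -0.018, -0.315],
  [1, 0, 0, -0.02, -0.35],
  [1, 0, 0, -0.022, -0.385],
  [1, 0, 0, -0.024, -0.42],
  [1, 0, 0, -0.026, -0.455],
  [1, 0, 0, -0.028, -0.49],
  [1, 0, 0, -0.03, -0.525],
  [1, 0, 0, -0.032, -0.56],
  [1, 0, 0, -0.033, -0.57],
  [1, 0, 0, -0.033, -0.57],
])

```text
time_s: 12.12
position: [0.6222, -0.0182, 0.1363]
eef_rot: [0.0, -0.306, 0.952, 0.0]
wrist_force: [-5.3, 1.7, 6.0]
opening: 0.0158
grip_force: 99.2
```

Call:
step_arm([
  [0, 0, 0, 0, 0],
  [0, 0, 0, 0, 0],
  [0, 0, 0, 0, 0],
  [0, 0, 0, -0.2, 0],
  [0, 0, 0, -0.4, 0],
  [0, 0, 0, -0.4, 0.5],
  [0, 0, 0, -0.4, 0.5],
  [0, 0, 0, -0.4, 0.5],
  [0, 0, 0, -0.4, 0.5],
  [0, 0, 0, -0.4, 0.5],
  [0, 0, 0, -0.4, 0.5],
  [0, 0, 0, -0.4, 0.5],
  [0, 0, 0, -0.4, 0.5],
  [0, 0, 0, -0.4, 0.5],
  [0, 0, 0, -0.4, 0.5],
  [0, 0, 0, -0.4, 0.5],
  [0, 0, 0, -0.4, 0.5],
  [0, 0, 0, -0.4, 0.5],
  [0, 0, 0, -0.4, 0.5],
])

```text
time_s: 13.7
position: [0.6226, -0.0185, 0.183]
eef_rot: [0.0, 0.46, 0.888, 0.0]
wrist_force: [0.8, 0.9, 0.0]
opening: 0.0853
grip_force: 0.0
```

Call:
step_arm([
  [0.3, 0, 0, 0, 0.5],
  [0.3, 0, 0, 0, 0.5],
  [0.3, 0, 0, 0, 0.5],
  [0.3, 0, 0, 0, 0.5],
  [0.3, 0, 0, 0, 0.5],
  [0.3, 0, 0, 0, 0.5],
  [0.3, 0, 0, 0, 0.5],
  [0.3, 0, 0, 0, 0.5],
  [0.3, 0, 0, 0, 0.5],
  [0.3, 0, 0, 0, 0.5],
  [0.3, 0, 0, 0, 0.5],
  [0.3, 0, 0, 0, 0.5],
  [0.3, 0, 0, 0, 0.5],
  [0.3, 0, 0, 0, 0.5],
])

```text
time_s: 14.87
position: [0.6225, -0.0185, 0.183]
eef_rot: [0.0, 0.953, 0.304, 0.0]
wrist_force: [-0.3, 0.4, 0.0]
opening: 0.0597
grip_force: 0.0
```

```bash
python3 - <<'E'
from h import *
s=env.get_state(); p=s["position"]; print(np.round(s["joint_pos"],3),p,s["eef_rot"])
im,d=env.get_image("side"); P=cloud("side",d); X,Y,Z=P[...,0],P[...,1],P[...,2]
m=(np.hypot(X-.6225,Y+.0185)<.04)&(Z>.118)&(Z<.145); print(cv2.minAreaRect(P[m][:,:2].astype(np.float32)),m.sum(),np.percentile(Z[m],[50,95]))
E
```

```text
[-0.239  0.17   0.047  1.448  0.     2.284] [ 0.62248289 -0.01846744  0.18296922] [2.29963021e-05 9.52661541e-01 3.04032823e-01 1.73929435e-04]
((0.6243289709091187, -0.016058485954999924), (0.06498701125383377, 0.02076668106019497), 34.10438919067383) 281 [0.13334825 0.13954479]
```

Call:
step_arm([
  [0.3, 0, 0, 0.25, 0],
  [0.3, 0, 0, 0.44, 0],
  [0.3, 0, 0, 0.44, 0],
  [0.3, 0, 0, 0.44, 0],
  [1, 0, 0, 0.44, 0],
  [1, 0, 0, 0.44, 0],
  [1, 0, 0, 0.44, 0],
  [1, 0, 0, 0.44, 0],
  [1, 0, 0, 0.44, 0],
  [1, 0, 0, 0.44, 0],
])

```text
time_s: 15.75
position: [0.6229, -0.0184, 0.1319]
eef_rot: [0.0, 0.952, 0.305, 0.001]
wrist_force: [-1.6, 0.3, 5.0]
opening: 0.0166
grip_force: 97.6
```

Call:
step_arm([
  [1, 0, 0, -0.002, -0.035],
  [1, 0, 0, -0.004, -0.07],
  [1, 0, 0, -0.006, -0.105],
  [1, 0, 0, -0.008, -0.14],
  [1, 0, 0, -0.01, -0.175],
  [1, 0, 0, -0.012, -0.21],
  [1, 0, 0, -0.014, -0.245],
  [1, 0, 0, -0.016, -0.28],
  [1, 0, 0, -0.018, -0.315],
  [1, 0, 0, -0.02, -0.35],
  [1, 0, 0, -0.022, -0.385],
  [1, 0, 0, -0.024, -0.42],
  [1, 0, 0, -0.026, -0.455],
  [1, 0, 0, -0.028, -0.49],
  [1, 0, 0, -0.03, -0.525],
  [1, 0, 0, -0.032, -0.56],
  [1, 0, 0, -0.033, -0.57],
  [1, 0, 0, -0.033, -0.57],
])

```text
time_s: 17.25
position: [0.6232, -0.0183, 0.136]
eef_rot: [0.001, 0.356, 0.934, 0.0]
wrist_force: [-0.9, 0.6, 5.3]
opening: 0.0165
grip_force: 98.6
```

Call:
step_arm([
  [1, 0, 0, -0.002, -0.035],
  [1, 0, 0, -0.004, -0.07],
  [1, 0, 0, -0.006, -0.105],
  [1, 0, 0, -0.008, -0.14],
  [1, 0, 0, -0.01, -0.175],
  [1, 0, 0, -0.012, -0.21],
  [1, 0, 0, -0.014, -0.245],
  [1, 0, 0, -0.016, -0.28],
  [1, 0, 0, -0.018, -0.315],
  [1, 0, 0, -0.02, -0.35],
  [1, 0, 0, -0.022, -0.385],
  [1, 0, 0, -0.024, -0.42],
  [1, 0, 0, -0.026, -0.455],
  [1, 0, 0, -0.028, -0.49],
  [1, 0, 0, -0.03, -0.525],
  [1, 0, 0, -0.032, -0.56],
  [1, 0, 0, -0.033, -0.57],
  [1, 0, 0, -0.033, -0.57],
])

```text
time_s: 18.75
position: [0.6231, -0.0182, 0.14]
eef_rot: [0.001, -0.506, 0.862, -0.001]
wrist_force: [-0.3, 2.8, 6.2]
opening: 0.016
grip_force: 98.9
```

```bash
python3 - <<'E'
from h import *
s=env.get_state(); p=s["position"]; print(np.round(s["joint_pos"],3),p,s["wrist_force"],s["moment"])
im,d=env.get_image("side"); im2,d2=env.get_image("top"); P=cloud("side",d)
cv2.imwrite("pics/side3.png",im[:,:,::-1])
# tray rim
for nm,D in(("side",d),("top",np.load("pics/top0.npy"))):
  C=cloud(nm,D); X,Y,Z=C[...,0],C[...,1],C[...,2]
  m=(abs(X-.464)<.13)&(abs(Y+.299)<.13)&(Z>.003)&(Z<.03); print(nm,cv2.minAreaRect(C[m][:,:2].astype(np.float32)))
E
```

```text
[-2.390e-01  1.790e-01 -2.000e-02  1.369e+00  1.000e-03 -1.301e+00] [ 0.62313803 -0.01817722  0.14001015] [-0.33222289  2.84777157  6.22176053] [0.48994547 0.55925467 0.27089204]
side ((0.464053213596344, -0.2989135980606079), (0.25967368483543396, 0.2597132921218872), 0.007991624064743519)
top ((0.46408769488334656, -0.29891982674598694), (0.25969141721725464, 0.2597019672393799), 89.99286651611328)
```

View pics/side3.png

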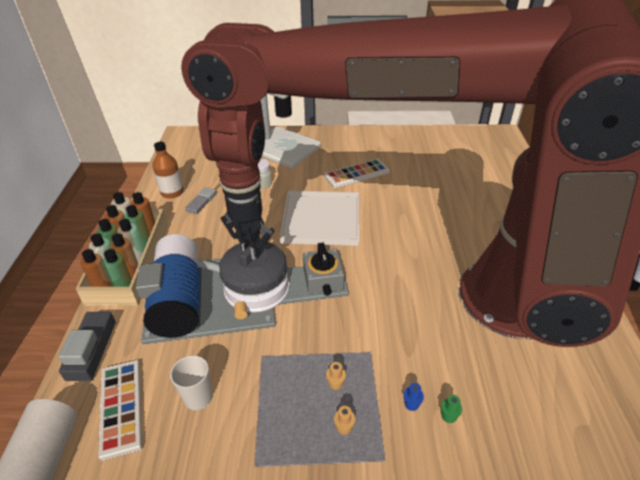

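The isolator bar is still across at (322,258), and the cover is held with about 7.1 rad of unscrewing done. Now the lift.

Call:
step_arm([
  [1, 0, 0, -0.05, 0],
  [1, 0, 0, -0.1, 0],
  [1, 0, 0, -0.2, 0],
  [1, 0, 0, -0.35, 0],
  [1, 0, 0, -0.55, 0],
  [1, 0, 0, -0.75, 0],
  [1, 0, 0, -0.95, 0],
  [1, 0, 0, -0.95, 0],
  [1, 0, 0, -0.95, 0],
])

```text
time_s: 19.6
position: [0.6232, -0.0187, 0.2538]
eef_rot: [0.001, -0.505, 0.863, -0.001]
wrist_force: [0.5, -0.5, -5.7]
opening: 0.0162
grip_force: 98.4
```

```bash
python3 - <<'E'
from h import *
s=env.get_state(); p=s["position"]; print(np.round(s["joint_pos"],3),p,s["wrist_force"],s["eef_rot"])
print(tool(.4645-p[0],-.299-p[1],0))
im,d=env.get_image("side");cv2.imwrite("pics/s4.png",im[150:350,100:400,::-1])
E
```

```text
[-0.239  0.174  0.18   1.574  0.    -1.298] [ 0.62318582 -0.01867477  0.25383702] [ 0.46759387 -0.49921868 -5.65519652] [ 0.00116416 -0.50494492  0.8631501  -0.00108278]
(array([ 2.684e+00,  8.000e-03, -2.000e-03]), -0.0)
```

View pics/s4.png

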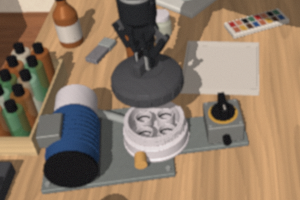

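The cover is clear at (148,80) in the crop and the four sockets are open below it at (156,122). Carrying it to the tray.

Call:
step_arm([
  [1, 0.25, 0, 0, 0],
  [1, 0.5, 0, 0, 0],
  [1, 0.75, 0, 0, 0],
  [1, 0.895, 0, 0, 0],
  [1, 0.895, 0, 0, 0],
])

```text
time_s: 20.07
position: [0.5676, -0.1146, 0.2499]
eef_rot: [-0.001, -0.504, 0.864, 0.001]
wrist_force: [-0.7, 0.7, -4.9]
opening: 0.0159
grip_force: 98.6
```

Call:
step_arm([
  [1, 0.25, 0, 0, 0],
  [1, 0.5, 0, 0, 0],
  [1, 0.75, 0, 0, 0],
  [1, 0.895, 0, 0, 0],
  [1, 0.895, 0, 0, 0],
])

```text
time_s: 20.48
position: [0.5153, -0.2078, 0.2501]
eef_rot: [-0.001, -0.504, 0.864, 0.001]
wrist_force: [0.3, 0.4, -3.9]
opening: 0.0163
grip_force: 98.7
```

Call:
step_arm([
  [1, 0.25, 0, 0, 0],
  [1, 0.5, 0, 0, 0],
  [1, 0.75, 0, 0, 0],
  [1, 0.895, 0.005, 0, 0],
  [1, 0.895, 0.005, 0, 0],
  [1, 0.895, 0.005, 0, 0],
])

```text
time_s: 20.98
position: [0.4636, -0.2987, 0.2506]
eef_rot: [0.0, -0.504, 0.863, 0.001]
wrist_force: [0.1, 0.7, -4.6]
opening: 0.016
grip_force: 98.7
```

Call:
step_arm([
  [1, 0, 0, 0.2, 0],
  [1, 0, 0, 0.4, 0],
  [1, 0, 0, 0.6, 0],
  [1, 0, 0, 0.8, 0],
  [1, 0, 0, 1, 0],
  [1, 0, 0, 1, 0],
  [1, 0, 0, 1, 0],
])

```text
time_s: 21.57
position: [0.4636, -0.297, 0.1307]
eef_rot: [-0.0, -0.506, 0.863, 0.002]
wrist_force: [0.4, 0.9, -4.7]
opening: 0.0159
grip_force: 98.7
```

Call:
step_arm([
  [1, 0, 0, 0.15, 0],
  [1, 0, 0, 0.3, 0],
  [1, 0, 0, 0.4, 0],
  [1, 0, 0, 0.44, 0],
  [1, 0, 0, 0.46, 0],
  [1, 0, 0, 0.47, 0],
  [1, 0, 0, 0.475, 0],
  [1, 0, 0, 0.475, 0],
])

```text
time_s: 22.23
position: [0.4643, -0.2994, 0.076]
eef_rot: [0.0, -0.505, 0.863, -0.001]
wrist_force: [-0.4, -1.1, -4.9]
opening: 0.0158
grip_force: 98.7
```

Call:
step_arm([
  [1, 0, 0, 0.01, 0],
  [1, 0, 0, 0.02, 0],
  [1, 0, 0, 0.03, 0],
  [1, 0, 0, 0.035, 0],
  [1, 0, 0, 0.035, 0],
])

```text
time_s: 22.65
position: [0.4645, -0.2995, 0.0743]
eef_rot: [0.0, -0.505, 0.863, -0.001]
wrist_force: [-7.4, 7.4, 22.2]
opening: 0.0159
grip_force: 102.7
```

Call:
step_arm([
  [0, 0, 0, -0.02, 0],
  [0, 0, 0, -0.02, 0],
  [0, 0, 0, -0.02, 0],
  [0, 0, 0, -0.02, 0],
  [0, 0, 0, -0.3, 0],
  [0, 0, 0, -0.65, 0],
  [0, 0, 0, -1, 0],
  [0, 0, 0, -1, 0],
  [0, 0, 0, -1, 0],
], grip_force=60)

```text
time_s: 23.4
position: [0.4651, -0.3003, 0.1939]
eef_rot: [0.001, -0.505, 0.863, -0.003]
wrist_force: [0.4, -0.4, -0.2]
opening: 0.0852
grip_force: 0.0
```

Call:
step_arm([
  [0, -0.6, 0, -0.6, 0],
  [0, -0.6, 0, -0.6, 0],
  [0, -0.6, 0, -0.6, 0],
  [0, -0.6, 0, -0.6, 0],
])

```text
time_s: 23.73
position: [0.501, -0.2346, 0.2653]
eef_rot: [0.001, -0.506, 0.862, -0.001]
wrist_force: [0.4, 0.6, 0.2]
opening: 0.0853
grip_force: 0.0
```

```bash
python3 - <<'E'
from h import *
s=env.get_state(); p=s["position"]; print(np.round(s["joint_pos"],3),p,s["eef_rot"])
im,d=env.get_image("side"); t,dt=env.get_image("top")
np.save("pics/s5.npy",d);np.save("pics/t5.npy",dt); cv2.imwrite("pics/s5full.png",im[...,::-1]);cv2.imwrite("pics/t5full.png",t[...,::-1])
a=cv2.resize(im[230:320,205:305],None,fx=4,fy=4,interpolation=2); b=cv2.resize(t[135:225,255:355],None,fx=4,fy=4,interpolation=2)
c=cv2.resize(im[130:355,160:460],(400,300)); e=cv2.resize(t[130:355,150:450],(400,300))
cv2.imwrite("pics/c5.png",np.vstack([np.hstack([a,b])[:300],np.hstack([c,e])])[:600,:,::-1]); cv2.imwrite("pics/c5.png",np.vstack([cv2.resize(np.hstack([a,b]),(666,300)),cv2.resize(np.hstack([c,e]),(666,250))])[...,::-1])
for nm,D in(("side",d),("top",dt)):
  C=cloud(nm,D); X,Y,Z=C[...,0],C[...,1],C[...,2]
  for u in((.433,.243),(.417,.339)):
    m=(np.hypot(X-u[0],Y-u[1])<.03)&(Z>.05)&(Z<.08); print(nm,cv2.minAreaRect(C[m][:,:2].astype(np.float32)),m.sum())
  # cover in tray: heights
  m=(np.hypot(X-.4645,Y+.299)<.075)&(Z>.03)&(Z<.06); A=np.c_[C[m][:,:2],np.ones(m.sum())]; print(m.sum(), cv2.minEnclosingCircle(C[m][:,:2].astype(np.float32)))
  # socket mouths
  m=(np.hypot(X-.622,Y+.018)<.058)&(Z>.061)&(Z<.068); print("rim pts",m.sum())
  q=C[m][:,:2]
  from scipy.optimize import minimize
  def f(v):
    k=np.arange(4)*np.pi/2+v[2]; c=np.c_[v[0]+.037*np.cos(k),v[1]+.037*np.sin(k)]
    r=np.abs(np.hypot(q[:,None,0]-c[:,0],q[:,None,1]-c[:,1])-.0195).min(1); return np.minimum(r,.006).mean()
  best=min((minimize(f,[.622+dx,-.018+dy,a],method="Nelder-Mead",options=dict(initial_simplex=[[.622+dx,-.018+dy,a],[.626+dx,-.018+dy,a],[.622+dx,-.014+dy,a],[.622+dx,-.018+dy,a+.15]])) for a in np.arange(0,1.57,.2) for dx in(-.003,.003) for dy in(-.003,.003)),key=lambda r:r.fun); print(best.x,best.fun)
E
```

```text
[-6.750e-01 -3.900e-02 -2.100e-02  1.586e+00  1.000e-03 -1.736e+00] [ 0.5009668  -0.23461867  0.26527695] [ 0.00093953 -0.50607287  0.86248907 -0.00140303]
side ((0.4321107864379883, 0.24377591907978058), (0.022042803466320038, 0.024559663608670235), 0.06739823520183563) 142
side ((0.4175809621810913, 0.33962321281433105), (0.022877588868141174, 0.023934777826070786), 28.63041877746582) 164
1250 ((0.46453189849853516, -0.2989714443683624), 0.0750560387969017)
rim pts 257
[ 0.62336588 -0.0170322   0.9508338 ] 0.001225500903891963
top ((0.43174639344215393, 0.24091866612434387), (0.021831337362527847, 0.022633807733654976), 60.30548858642578) 62
top ((0.41709205508232117, 0.3368963599205017), (0.0242789164185524, 0.02279367670416832), 45.529441833496094) 69
1044 ((0.46413087844848633, -0.3000465929508209), 0.07463707774877548)
rim pts 141
[ 0.62281295 -0.01942617  0.95954496] 0.0009992525920825954
```

View pics/c5.png

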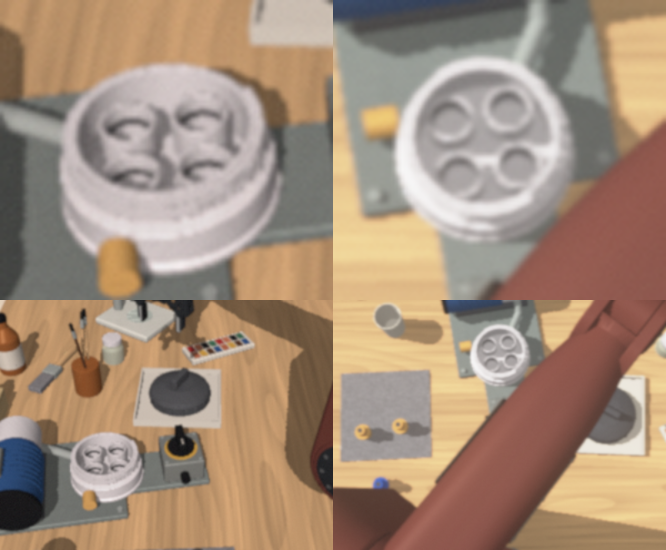

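The cover lies flat and centred in the tray, at (180,393) in the lower left crop, and the pot shows four free sockets. The two cameras differ by about 2.4 mm in y, so I use the mean: pot axis (0.623,-0.018), sockets at 0.955 rad + k·90°. Now going to the first sleeve.

Call:
step_arm([
  [0, -0.798, 0.61, 0, 0],
  [0, -0.798, 0.61, 0, 0],
  [0, -0.798, 0.61, 0, 0],
  [0, -0.798, 0.61, 0, 0],
])

```text
time_s: 24.17
position: [0.4806, -0.1125, 0.261]
eef_rot: [-0.0, -0.506, 0.862, 0.002]
wrist_force: [0.6, -0.1, 0.3]
opening: 0.0857
grip_force: 0.0
```

Call:
step_arm([
  [0, -0.798, 0.61, 0, 0],
  [0, -0.798, 0.61, 0, 0],
  [0, -0.798, 0.61, 0, 0],
  [0, -0.798, 0.61, 0, 0],
])

```text
time_s: 24.5
position: [0.4638, 0.0066, 0.2611]
eef_rot: [-0.001, -0.506, 0.862, 0.002]
wrist_force: [-0.6, -0.1, -0.1]
opening: 0.0854
grip_force: 0.0
```

Call:
step_arm([
  [0, -0.798, 0.61, 0, 0],
  [0, -0.798, 0.61, 0, 0],
  [0, -0.798, 0.61, 0, 0],
  [0, -0.798, 0.61, 0, 0],
])

```text
time_s: 24.83
position: [0.447, 0.1257, 0.261]
eef_rot: [-0.001, -0.507, 0.862, 0.001]
wrist_force: [-0.4, -0.4, -0.1]
opening: 0.0852
grip_force: 0.0
```

Call:
step_arm([
  [0.3, -0.798, 0.61, 0.8, 0.034],
  [0.3, -0.798, 0.61, 0.8, 0.034],
  [0.3, -0.798, 0.61, 0.8, 0.034],
  [0.3, -0.798, 0.61, 0.8, 0.034],
  [0.3, -0.798, 0.61, 0.8, 0.034],
  [0.3, -0.798, 0.61, 0.8, 0.034],
  [0.3, -0.798, 0.61, 0.8, 0.034],
])

```text
time_s: 25.42
position: [0.4319, 0.24, 0.1662]
eef_rot: [-0.001, -0.458, 0.889, -0.0]
wrist_force: [0.2, 0.2, 0.2]
opening: 0.06
grip_force: 0.0
```

```bash
cat >> h.py <<'E'
def sleeves(n="side"):
    "bronze bosses on the mat side: xy centre of tops"
    im,d=env.get_image(n); C=cloud(n,d); X,Y,Z=C[...,0],C[...,1],C[...,2]; i=im.astype(int)
    m=((i[...,0]-i[...,2]>50)&(Z>.05)&(Z<.068)&(Y>.13)&(Y<.45)&(X>.3)&(X<.6)).astype(np.uint8)
    k,l,st,_=cv2.connectedComponentsWithStats(m)
    return [(np.round(cv2.minEnclosingCircle(C[l==j][:,:2].astype(np.float32))[0],4),st[j,4]) for j in range(1,k) if st[j,4]>15]
E
python3 - <<'E'
from h import *
s=env.get_state(); p=s["position"]; print(p,s["eef_rot"]); print(sleeves(),sleeves("top"))
print(tool(.432-p[0],.2423-p[1],.058-p[2]))
E
```

```text
[0.43189783 0.23995603 0.16618516] [-6.22604089e-04 -4.57801809e-01  8.89054054e-01 -7.56143304e-05]
[(array([0.4326, 0.2435]), np.int32(124)), (array([0.4176, 0.3398]), np.int32(143))] [(array([0.4326, 0.2408]), np.int32(56))]
(array([-0.016,  0.011,  0.902]), -0.0)
```

Call:
step_arm([
  [0.3, -0.016, 0.011, 0.3, 0],
  [0.3, -0.016, 0.011, 0.6, 0],
  [0.3, -0.016, 0.011, 0.8, 0],
  [0.3, -0.016, 0.011, 0.9, 0],
  [0.3, -0.016, 0.011, 0.9, 0],
  [1, -0.016, 0.011, 0.9, 0],
  [1, -0.016, 0.011, 0.9, 0],
  [1, -0.016, 0.011, 0.9, 0],
  [1, -0.016, 0.011, 0.9, 0],
  [1, -0.016, 0.011, 0.9, 0],
])

```text
time_s: 26.35
position: [0.4332, 0.2439, 0.0611]
eef_rot: [0.002, -0.458, 0.889, -0.0]
wrist_force: [-1.5, 0.1, 6.4]
opening: 0.0221
grip_force: 58.4
```

Call:
step_arm([
  [1, 0, 0, -0.1, 0],
  [1, 0, 0, -0.35, 0],
  [1, 0, 0, -0.7, 0],
  [1, 0, 0, -1, 0],
  [1, 0, 0, -1, 0],
  [1, 0, 0, -1, 0],
])

```text
time_s: 26.85
position: [0.4334, 0.244, 0.1826]
eef_rot: [0.003, -0.458, 0.889, -0.001]
wrist_force: [0.6, 0.2, -1.9]
opening: 0.0216
grip_force: 59.2
```

```bash
python3 - <<'E'
from h import *
s=env.get_state(); p=s["position"]; print(p,s["eef_rot"],s["opening"])
print(tool(.6016-p[0],-.0484-p[1],.18-p[2]))
E
```

```text
[0.43343965 0.24396629 0.18260493] [ 2.89967448e-03 -4.58201984e-01  8.88843133e-01 -6.46742537e-04] 0.02162581010758888
(array([ 1.172, -2.555,  0.026]), -0.0)
```

Call:
step_arm([
  [1, 0.13, -0.28, 0, 0],
  [1, 0.26, -0.56, 0, 0],
  [1, 0.39, -0.85, 0, 0],
  [1, 0.39, -0.85, 0, 0],
])

```text
time_s: 27.18
position: [0.4897, 0.1414, 0.1778]
eef_rot: [-0.0, -0.456, 0.89, -0.001]
wrist_force: [0.5, 0.3, -1.9]
opening: 0.0216
grip_force: 59.6
```

Call:
step_arm([
  [1, 0.13, -0.28, 0, 0],
  [1, 0.26, -0.56, 0, 0],
  [1, 0.39, -0.85, 0, 0],
  [1, 0.39, -0.85, 0, 0],
])

```text
time_s: 27.52
position: [0.5455, 0.0438, 0.1776]
eef_rot: [-0.0, -0.456, 0.89, -0.001]
wrist_force: [0.0, 0.2, -1.1]
opening: 0.0221
grip_force: 59.9
```

Call:
step_arm([
  [1, 0.13, -0.28, 0, 0],
  [1, 0.26, -0.56, 0, 0],
  [1, 0.39, -0.85, 0, 0],
  [1, 0.39, -0.85, 0, 0],
  [1, 0.39, -0.85, 0, 0],
  [1, 0.39, -0.85, 0, 0],
])

```text
time_s: 28.02
position: [0.5987, -0.0481, 0.1778]
eef_rot: [-0.001, -0.458, 0.889, 0.001]
wrist_force: [-0.2, 0.0, -1.8]
opening: 0.0217
grip_force: 60.3
```

```bash
python3 - <<'E'
from h import *
s=env.get_state(); p=s["position"]; print(p,s["eef_rot"],s["joint_pos"])
im,d=env.get_image("side"); t,dt=env.get_image("top")
for n,i_,D in(("side",im,d),("top",t,dt)):
  C=cloud(n,D); X,Y,Z=C[...,0],C[...,1],C[...,2]; i=i_.astype(int)
  m=(i[...,0]-i[...,2]>50)&(Z>.105)&(Z<.18)&(np.hypot(X-p[0],Y-p[1])<.05); print(n,m.sum())
  if m.sum()>20: 
    q=C[m]
    for lo,hi in((.12,.145),(.148,.156)):
      k=q[(q[:,2]>lo)&(q[:,2]<hi)]; print(lo,len(k), k[:,:2].min(0) if len(k) else 0,k[:,:2].max(0) if len(k) else 0, k[:,2].min() if len(k) else 0)
print(tool(.6016-p[0],-.0484-p[1],.1-p[2]))
a=cv2.resize(im[180:320,180:330],None,fx=4,fy=4,interpolation=2); cv2.imwrite("pics/c6.png",a[...,::-1])
E
```

```text
[ 0.59873016 -0.04807757  0.17780418] [-6.85743516e-04 -4.57916177e-01  8.88994650e-01  9.03751538e-04] [-2.97763769e-01  1.06730087e-01 -3.07604220e-02  1.43554985e+00
  3.35226247e-04 -1.24906433e+00]
side 236
0.12 98 [ 0.58151103 -0.0514046 ] [ 0.61373265 -0.03096664] 0.12085537739246181
0.148 65 [ 0.57984596 -0.05408978] [ 0.6176292 -0.029163 ] 0.14820132998024646
top 0
(array([-0.012, -0.022,  0.648]), -0.0)
```

View pics/c6.png

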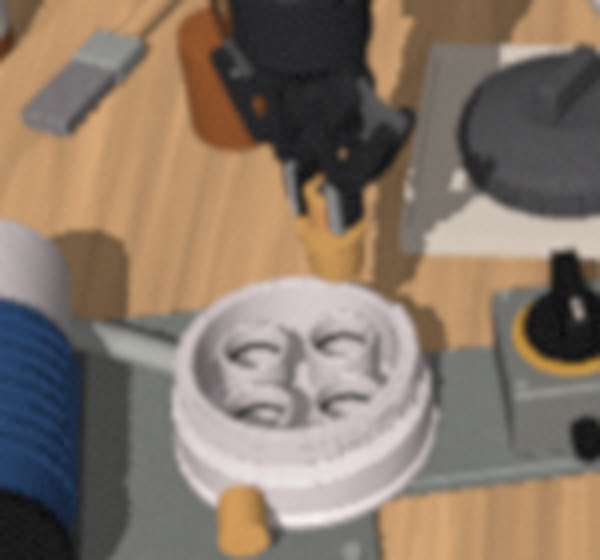

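The sleeve hangs upright at (332,240) in the crop, about 3 mm short in x of the lower-right (k2) socket, seen at (342,340). Correcting that and lowering in stages.

Call:
step_arm([
  [1, -0.02, -0.021, 0.1, 0],
  [1, -0.02, -0.021, 0.3, 0],
  [1, -0.02, -0.021, 0.42, 0],
  [1, -0.02, -0.021, 0.46, 0],
  [1, -0.02, -0.021, 0.5, 0],
  [1, -0.02, -0.021, 0.53, 0],
  [1, -0.02, -0.021, 0.55, 0],
  [1, -0.02, -0.021, 0.55, 0],
])

```text
time_s: 28.78
position: [0.6031, -0.0478, 0.1131]
eef_rot: [0.0, -0.458, 0.889, -0.0]
wrist_force: [-0.4, -0.8, -1.9]
opening: 0.0222
grip_force: 60.2
```

Call:
step_arm([
  [1, 0, 0, 0.03, 0],
  [1, 0, 0, 0.06, 0],
  [1, 0, 0, 0.09, 0],
  [1, 0, 0, 0.12, 0],
  [1, 0, 0, 0.15, 0],
  [1, 0, 0, 0.165, 0],
  [1, 0, 0, 0.165, 0],
], grip_force=90)

```text
time_s: 29.37
position: [0.603, -0.0475, 0.0944]
eef_rot: [0.0, -0.458, 0.889, 0.0]
wrist_force: [-7.8, 5.5, 13.5]
opening: 0.0212
grip_force: 89.7
```

Call:
step_arm([
  [1, 0, 0, 0.02, 0],
  [1, 0, 0, 0.035, 0],
  [1, 0, 0, 0.035, 0],
])

```text
time_s: 29.62
position: [0.6032, -0.0475, 0.0941]
eef_rot: [0.001, -0.458, 0.889, -0.001]
wrist_force: [-23.2, 8.0, 42.7]
opening: 0.0211
grip_force: 93.1
```

Call:
step_arm([
  [1, 0, 0, -0.04, 0],
  [1, 0, 0, -0.04, 0],
  [0.6, 0, 0, -0.04, 0],
  [0.6, 0, 0, -0.04, 0],
  [0.6, 0, 0, -0.04, 0],
  [0.6, 0, 0, -0.04, 0],
  [0.6, 0, 0, -0.3, 0],
  [0.6, 0, 0, -0.65, 0],
  [0.6, 0, 0, -1, 0],
  [0.6, 0, 0, -1, 0],
  [0.6, 0, 0, -1, 0],
])

```text
time_s: 30.53
position: [0.6047, -0.0486, 0.2123]
eef_rot: [0.002, -0.458, 0.889, -0.002]
wrist_force: [-0.5, 0.5, -0.1]
opening: 0.0341
grip_force: 0.0
```

```bash
python3 - <<'E'
from h import *
s=env.get_state(); p=s["position"]; print(p,s["eef_rot"],s["opening"]); print(sleeves(),sleeves("top"))
for n in("side","top"):
  im,d=env.get_image(n); C=cloud(n,d); X,Y,Z=C[...,0],C[...,1],C[...,2]; i=im.astype(int)
  m=(i[...,0]-i[...,2]>50)&(Z>.06)&(Z<.12)&(np.hypot(X-.6016,Y+.0484)<.035)
  if m.sum(): print(n,m.sum(),np.percentile(Z[m],[2,25,50,75,98]),C[m][:,:2].min(0),C[m][:,:2].max(0))
  if n=="side": cv2.imwrite("pics/c7.png",cv2.resize(im[200:320,190:340],None,fx=4,fy=4,interpolation=2)[...,::-1])
print(tool(.417-p[0],.3383-p[1],0))
E
```

```text
[ 0.60472019 -0.04858262  0.21227142] [ 0.00212172 -0.45809288  0.8888993  -0.00210899] 0.03408539661839549
[(array([0.417, 0.34 ]), np.int32(144))] [(array([0.4175, 0.337 ]), np.int32(60))]
side 222 [0.06601684 0.07218865 0.07664565 0.09413244 0.10001762] [ 0.58285927 -0.07632865] [ 0.6209605  -0.02700812]
(array([-1.718,  3.145,  0.006]), -0.0)
```

View pics/c7.png

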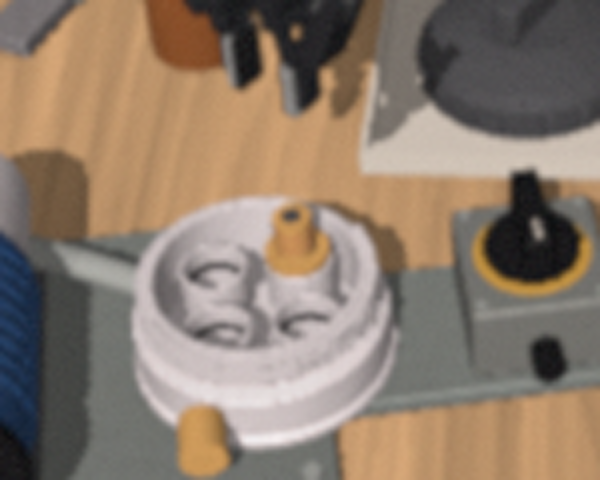

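The first sleeve's shoulder sits on its socket at (298,250) in the crop. Now the second sleeve, which hasn't moved.

Call:
step_arm([
  [0.4, -0.43, 0.786, 0, 0],
  [0.4, -0.43, 0.786, 0, 0],
  [0.4, -0.43, 0.786, 0, 0],
  [0.4, -0.43, 0.786, 0, 0],
], grip_force=60)

```text
time_s: 31.07
position: [0.5535, 0.0527, 0.2076]
eef_rot: [-0.001, -0.46, 0.888, 0.001]
wrist_force: [-0.6, 0.2, 0.7]
opening: 0.0513
grip_force: 0.0
```

Call:
step_arm([
  [0.3, -0.43, 0.786, 0, 0],
  [0.3, -0.43, 0.786, 0, 0],
  [0.3, -0.43, 0.786, 0, 0],
  [0.3, -0.43, 0.786, 0, 0],
])

```text
time_s: 31.4
position: [0.5068, 0.1489, 0.2078]
eef_rot: [-0.001, -0.46, 0.888, 0.001]
wrist_force: [0.3, -0.4, 0.2]
opening: 0.0594
grip_force: 0.0
```

Call:
step_arm([
  [0.3, -0.43, 0.786, 0, 0],
  [0.3, -0.43, 0.786, 0, 0],
  [0.3, -0.43, 0.786, 0, 0],
  [0.3, -0.43, 0.786, 0, 0],
])

```text
time_s: 31.73
position: [0.4602, 0.2451, 0.2078]
eef_rot: [-0.001, -0.46, 0.888, 0.001]
wrist_force: [0.4, -0.7, -0.8]
opening: 0.0602
grip_force: 0.0
```

Call:
step_arm([
  [0.3, -0.43, 0.786, 0.35, 0.499],
  [0.3, -0.43, 0.786, 0.35, 0.499],
  [0.3, -0.43, 0.786, 0.35, 0.499],
  [0.3, -0.43, 0.786, 0.35, 0.499],
  [0.3, -0.43, 0.786, 0.35, 0.499],
  [0.3, -0.43, 0.786, 0.35, 0.499],
  [0.3, -0.43, 0.786, 0.35, 0.499],
  [0.3, -0.43, 0.786, 0.35, 0.499],
  [0.3, -0.43, 0.786, 0.35, 0.499],
  [0.3, -0.43, 0.786, 0.35, 0.499],
  [0.3, -0.43, 0.786, 0.35, 0.499],
  [0.3, -0.43, 0.786, 0.35, 0.499],
  [0.3, -0.43, 0.786, 0.35, 0.499],
  [0.3, -0.43, 0.786, 0.35, 0.499],
  [0.3, -0.43, 0.786, 0.35, 0.499],
])

```text
time_s: 32.98
position: [0.4156, 0.3384, 0.166]
eef_rot: [-0.0, 0.302, 0.953, -0.0]
wrist_force: [1.0, -0.8, 0.2]
opening: 0.0598
grip_force: 0.0
```

```bash
python3 - <<'E'
from h import *
s=env.get_state(); p=s["position"]; print(p,s["eef_rot"],s["joint_pos"]); print(sleeves(),sleeves("top"))
print(tool(.4172-p[0],.3385-p[1],.056-p[2]))
E
```

```text
[0.4156273  0.33841791 0.16597798] [-3.63305197e-04  3.01871351e-01  9.53348489e-01 -4.62916037e-04] [ 4.39241152e-01 -8.94812440e-02 -2.49461435e-01  1.41197811e+00
 -1.86905299e-04  1.05255131e+00]
[(array([0.4177, 0.34  ]), np.int32(144))] []
(array([-0.011,  0.009,  0.916]), -0.0)
```

Call:
step_arm([
  [0.3, -0.011, 0.009, 0.3, 0],
  [0.3, -0.011, 0.009, 0.6, 0],
  [0.3, -0.011, 0.009, 0.8, 0],
  [0.3, -0.011, 0.009, 0.9, 0],
  [0.3, -0.011, 0.009, 0.9, 0],
  [1, -0.011, 0.009, 0.9, 0],
  [1, -0.011, 0.009, 0.9, 0],
  [1, -0.011, 0.009, 0.9, 0],
  [1, -0.011, 0.009, 0.9, 0],
  [1, -0.011, 0.009, 0.9, 0],
])

```text
time_s: 33.92
position: [0.4184, 0.3398, 0.0611]
eef_rot: [0.001, 0.303, 0.953, 0.001]
wrist_force: [-0.5, -1.2, 5.5]
opening: 0.022
grip_force: 58.4
```

Call:
step_arm([
  [1, 0, 0, -0.1, 0],
  [1, 0, 0, -0.35, 0],
  [1, 0, 0, -0.7, 0],
  [1, 0, 0, -1, 0],
  [1, 0, 0, -1, 0],
  [1, 0, 0, -1, 0],
])

```text
time_s: 34.42
position: [0.4187, 0.34, 0.1828]
eef_rot: [0.002, 0.303, 0.953, 0.002]
wrist_force: [-0.1, -0.7, -4.0]
opening: 0.0217
grip_force: 59.4
```

```bash
python3 - <<'E'
from h import *
s=env.get_state(); p=s["position"]; print(p,s["eef_rot"],s["opening"])
print(tool(.5928-p[0],.0032-p[1],0))
E
```

```text
[0.41874824 0.34004937 0.18275497] [0.00221822 0.30296744 0.95299597 0.00211921] 0.021725961657706523
(array([-2.805, -1.454,  0.   ]), -0.0)
```

Call:
step_arm([
  [1, -0.28, -0.14, 0, 0],
  [1, -0.56, -0.29, 0, 0],
  [1, -0.84, -0.43, 0, 0],
  [1, -0.935, -0.485, 0, 0],
  [1, -0.935, -0.485, 0, 0],
])

```text
time_s: 34.83
position: [0.4757, 0.2241, 0.1777]
eef_rot: [-0.001, 0.305, 0.952, -0.001]
wrist_force: [-0.8, -0.1, -2.6]
opening: 0.0217
grip_force: 59.4
```

Call:
step_arm([
  [1, -0.28, -0.14, 0, 0],
  [1, -0.56, -0.29, 0, 0],
  [1, -0.84, -0.43, 0, 0],
  [1, -0.935, -0.485, 0, 0],
  [1, -0.935, -0.485, 0, 0],
])

```text
time_s: 35.25
position: [0.5335, 0.1126, 0.1779]
eef_rot: [-0.001, 0.305, 0.953, -0.0]
wrist_force: [0.6, 0.2, -3.6]
opening: 0.0219
grip_force: 59.4
```

Call:
step_arm([
  [1, -0.28, -0.14, 0, 0],
  [1, -0.56, -0.29, 0, 0],
  [1, -0.84, -0.43, 0, 0],
  [1, -0.935, -0.485, 0, 0],
  [1, -0.935, -0.485, 0, 0],
  [1, -0.935, -0.485, 0, 0],
  [1, -0.935, -0.485, 0, 0],
])

```text
time_s: 35.83
position: [0.5902, 0.0041, 0.1784]
eef_rot: [-0.001, 0.302, 0.953, 0.0]
wrist_force: [-0.1, -0.2, -2.8]
opening: 0.0219
grip_force: 59.5
```

```bash
python3 - <<'E'
from h import *
s=env.get_state(); p=s["position"]; print(p,s["eef_rot"])
im,d=env.get_image("side"); n="side"
C=cloud(n,d); X,Y,Z=C[...,0],C[...,1],C[...,2]; i=im.astype(int)
m=(i[...,0]-i[...,2]>50)&(Z>.105)&(Z<.18)&(np.hypot(X-p[0],Y-p[1])<.05); q=C[m]
for lo,hi in((.127,.145),(.148,.156)):
  k=q[(q[:,2]>lo)&(q[:,2]<hi)]; print(lo,len(k),k[:,:2].min(0),k[:,:2].max(0))
print(tool(.593-p[0],.0032-p[1],0))
E
```

```text
[0.59024828 0.0040658  0.17840196] [-7.40932442e-04  3.02444944e-01  9.53166530e-01  2.71030995e-04]
0.127 78 [0.57383768 0.01025731] [0.60403404 0.02203044]
0.148 66 [ 0.57059416 -0.00740479] [0.60597217 0.02511715]
(array([-0.023,  0.007, -0.   ]), -0.0)
```

Call:
step_arm([
  [1, -0.028, 0.01, 0.1, 0],
  [1, -0.028, 0.01, 0.3, 0],
  [1, -0.028, 0.01, 0.42, 0],
  [1, -0.028, 0.01, 0.46, 0],
  [1, -0.028, 0.01, 0.5, 0],
  [1, -0.028, 0.01, 0.53, 0],
  [1, -0.028, 0.01, 0.55, 0],
  [1, -0.028, 0.01, 0.55, 0],
])

```text
time_s: 36.55
position: [0.5946, 0.0017, 0.1131]
eef_rot: [0.0, 0.303, 0.953, 0.0]
wrist_force: [-0.2, 0.9, -2.5]
opening: 0.0217
grip_force: 59.5
```

Call:
step_arm([
  [1, 0, 0, 0.03, 0],
  [1, 0, 0, 0.06, 0],
  [1, 0, 0, 0.09, 0],
  [1, 0, 0, 0.12, 0],
  [1, 0, 0, 0.15, 0],
  [1, 0, 0, 0.165, 0],
  [1, 0, 0, 0.165, 0],
], grip_force=90)

```text
time_s: 37.13
position: [0.5946, 0.002, 0.0944]
eef_rot: [0.0, 0.303, 0.953, 0.001]
wrist_force: [-5.8, 5.2, 6.5]
opening: 0.0211
grip_force: 89.5
```

Call:
step_arm([
  [1, 0, 0, 0.015, 0],
  [1, 0, 0, 0.025, 0],
  [1, 0, 0, 0.025, 0],
])

```text
time_s: 37.38
position: [0.5948, 0.002, 0.0942]
eef_rot: [0.001, 0.303, 0.953, 0.001]
wrist_force: [-16.3, 6.4, 28.9]
opening: 0.0208
grip_force: 92.0
```

Call:
step_arm([
  [1, 0, 0, -0.03, 0],
  [1, 0, 0, -0.03, 0],
  [0.6, 0, 0, -0.03, 0],
  [0.6, 0, 0, -0.03, 0],
  [0.6, 0, 0, -0.03, 0],
  [0.6, 0, 0, -0.03, 0],
  [0.6, 0, 0, -0.3, 0],
  [0.6, 0, 0, -0.65, 0],
  [0.6, 0, 0, -1, 0],
  [0.6, 0, 0, -1, 0],
  [0.6, 0, 0, -1, 0],
])

```text
time_s: 38.3
position: [0.5963, 0.0007, 0.2137]
eef_rot: [0.003, 0.303, 0.953, 0.0]
wrist_force: [-0.6, 0.3, -0.5]
opening: 0.0338
grip_force: 0.0
```

Call:
step_arm([
  [0.6, 0.9, 0.9, 0, 0],
  [0.6, 0.9, 0.9, 0, 0],
  [0.6, 0.9, 0.9, 0, 0],
  [0.6, 0.9, 0.9, 0, 0],
  [0.6, 0.9, 0.9, 0, 0],
])

```text
time_s: 38.72
position: [0.5669, 0.1564, 0.2088]
eef_rot: [-0.001, 0.301, 0.954, 0.0]
wrist_force: [-0.3, -0.8, 0.1]
opening: 0.034
grip_force: 0.0
```

Call:
step_arm([
  [0.6, 0.9, 0.9, 0, 0],
  [0.6, 0.9, 0.9, 0, 0],
  [0.6, 0.9, 0.9, 0, 0],
  [0.6, 0.9, 0.9, 0, 0],
  [0.6, 0.9, 0.9, 0, 0],
  [0.6, 0.9, 0.9, 0, 0],
])

```text
time_s: 39.22
position: [0.5422, 0.3032, 0.2086]
eef_rot: [-0.001, 0.302, 0.953, -0.001]
wrist_force: [-0.4, -0.7, 0.0]
opening: 0.0341
grip_force: 0.0
```

```bash
python3 - <<'E'
from h import *
print(env.get_state()["position"],sleeves())
for n in("side","top"):
  im,d=env.get_image(n); C=cloud(n,d); X,Y,Z=C[...,0],C[...,1],C[...,2]; i=im.astype(int)
  for u in((.6022,-.0485),(.5938,.003)):
    r=np.hypot(X-u[0],Y-u[1]); m=(r<.012)&(Z>.09); k=(r>.014)&(r<.019)&(i[...,0]-i[...,2]>50)&(Z>.055)&(Z<.08)
    print(n,"boss top",m.sum(),np.median(Z[m]) if m.sum() else 0,"shoulder",k.sum(),np.median(Z[k]) if k.sum() else 0)
  if n=="side": a=cv2.resize(im[120:420],(640,400)); b=cv2.resize(im[220:320,195:355],None,fx=2,fy=2,interpolation=2)
  else: t=cv2.resize(t_:=im[130:230,250:350],None,fx=2,fy=2,interpolation=2); cv2.imwrite("pics/topF.png",im[...,::-1])
o=np.zeros((600,640,3),np.uint8); o[:400]=a; o[400:,:320]=b; o[400:,320:520]=t; cv2.imwrite("pics/c8.png",o[...,::-1])
E
```

```text
[0.54216481 0.30315785 0.20859075] []
side boss top 0 0 shoulder 0 0
side boss top 0 0 shoulder 0 0
top boss top 52 0.09773033222298598 shoulder 43 0.07102198754762268
top boss top 52 0.09737602240537878 shoulder 38 0.0719117262757333
```

View pics/c8.png

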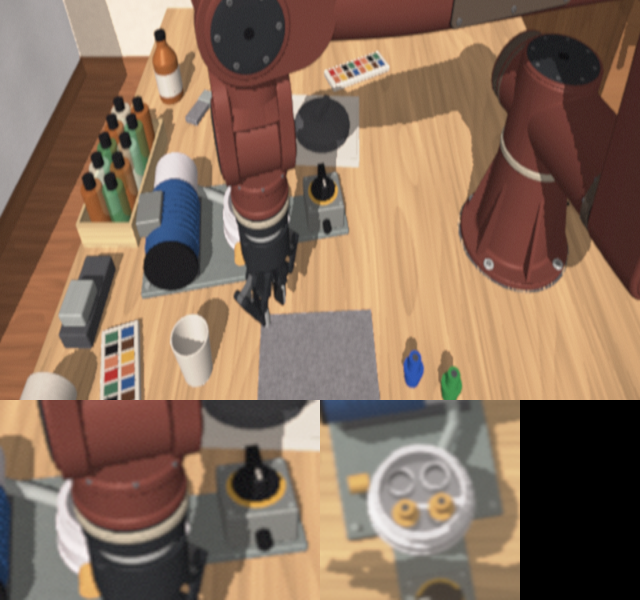

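Both sleeves are in the pot, at (405,513) and (441,507) in the crop, and the mat is empty. Their tops read about 1.5 mm high, so I check the depth bias against known heights.

```bash
python3 - <<'E'
from h import *
im,d=env.get_image("top"); C=cloud("top",d); X,Y,Z=C[...,0],C[...,1],C[...,2]
r=np.hypot(X-.623,Y+.018); m=(r>.061)&(r<.066)&(Z>.07); print("rim .080:",m.sum(),np.median(Z[m]))
for k in(0,3):
  a=.955+k*np.pi/2; q=np.hypot(X-.623-.037*np.cos(a),Y+.019-.037*np.sin(a)); m=(q>.018)&(q<.021)&(Z>.055)&(Z<.075); print("mouth .064:",m.sum(),np.median(Z[m]),np.percentile(Z[m],80))
for u in((.6022,-.0485),(.5938,.003)):
  q=np.hypot(X-u[0],Y-u[1]); m=(q<.013)&(Z>.09); print("boss .096:",np.percentile(Z[m],[10,50,90]),C[m][:,:2].mean(0))
for b in((.46,-.043),):
  q=np.hypot(X-b[0],Y-b[1]); m=(q<.02)&(Z>.1); print("iso .109",m.sum(),np.median(Z[m]) if m.any() else 0)
m=(np.hypot(X-.4645,Y+.299)<.035)&(Z>.07); print("cover bar .079",np.median(Z[m]))
m=(np.hypot(X-.42,Y-.3)<.05)&(Z<.03); print("mat .003",np.median(Z[m]))
E
```

```text
rim .080: 229 0.07963117388242763
mouth .064: 45 0.06388932692912164 0.06611376550144128
mouth .064: 44 0.06252124503372959 0.0654651205333347
boss .096: [0.09267674 0.09687881 0.10230367] [ 0.60212243 -0.04890576]
boss .096: [0.09302335 0.09724347 0.09993209] [0.59359587 0.00220807]
iso .109 93 0.1096866325544737
cover bar .079 0.07853676992781863
mat .003 0.0032661605135521523
```

The reference heights scatter by about 1 mm, so this doesn't settle it. I'll press each boss once with the closed fingertips to confirm it is home. The stop should come at TCP z of about 0.115.

Call:
step_arm([
  [1, -0.9, -0.9, 0, 0],
  [1, -0.9, -0.9, 0, 0],
  [1, -0.9, -0.9, 0, 0],
  [1, -0.9, -0.9, 0, 0],
  [1, -0.9, -0.9, 0, 0],
], grip_force=20)

```text
time_s: 39.83
position: [0.5698, 0.1458, 0.21]
eef_rot: [0.0, 0.306, 0.952, -0.001]
wrist_force: [-0.5, -0.7, -0.2]
opening: -0.0001
grip_force: 0.0
```

Call:
step_arm([
  [1, -0.9, -0.9, 0, 0],
  [1, -0.9, -0.9, 0, 0],
  [1, -0.9, -0.9, 0, 0],
  [1, -0.9, -0.9, 0, 0],
  [1, -0.9, -0.9, 0, 0],
  [1, -0.9, -0.9, 0, 0],
])

```text
time_s: 40.33
position: [0.5944, -0.0009, 0.2099]
eef_rot: [-0.0, 0.305, 0.952, 0.0]
wrist_force: [-0.1, 1.0, 0.6]
opening: -0.0
grip_force: 0.0
```

Call:
step_arm([
  [1, 0, 0, 0.3, 0],
  [1, 0, 0, 0.55, 0],
  [1, 0, 0, 0.68, 0],
  [1, 0, 0, 0.72, 0],
  [1, 0, 0, 0.74, 0],
  [1, 0, 0, 0.74, 0],
])

```text
time_s: 40.83
position: [0.5946, 0.0018, 0.1219]
eef_rot: [0.0, 0.303, 0.953, 0.0]
wrist_force: [-0.4, 0.5, 0.6]
opening: -0.0001
grip_force: 0.0
```

Call:
step_arm([
  [1, 0, 0, 0.02, 0],
  [1, 0, 0, 0.04, 0],
  [1, 0, 0, 0.055, 0],
  [1, 0, 0, 0.065, 0],
  [1, 0, 0, 0.07, 0],
  [1, 0, 0, 0.07, 0],
])

```text
time_s: 41.33
position: [0.5947, 0.0011, 0.1147]
eef_rot: [0.001, 0.303, 0.953, -0.0]
wrist_force: [-5.3, -0.2, 11.2]
opening: -0.0001
grip_force: 5.9
```

Call:
step_arm([
  [1, 0, 0, 0.01, 0],
  [1, 0, 0, 0.02, 0],
  [1, 0, 0, 0.02, 0],
  [1, 0, 0, -0.3, 0],
  [1, 0, 0, -0.3, 0],
  [1, 0, 0, -0.3, 0],
])

```text
time_s: 41.83
position: [0.5962, 0.0009, 0.1518]
eef_rot: [0.003, 0.303, 0.953, 0.0]
wrist_force: [-0.3, 0.3, 0.3]
opening: 0.0
grip_force: 0.0
```

```bash
python3 - <<'E'
from h import *
p=env.get_state()["position"]; print(p,tool(.6025-p[0],-.0485-p[1],.12-p[2]))
E
```

```text
[0.59617839 0.00093308 0.15183138] (array([-0.28 , -0.306,  0.266]), -0.0)
```

Call:
step_arm([
  [1, -0.28, -0.3, 0, 0],
  [1, -0.28, -0.3, 0, 0],
  [1, -0.28, -0.3, 0, 0],
  [1, -0.28, -0.3, 0.2, 0],
  [1, -0.28, -0.3, 0.24, 0],
  [1, -0.28, -0.3, 0.26, 0],
  [1, -0.28, -0.3, 0.28, 0],
  [1, -0.28, -0.3, 0.3, 0],
  [1, -0.28, -0.3, 0.315, 0],
  [1, -0.28, -0.3, 0.315, 0],
])

```text
time_s: 42.67
position: [0.6003, -0.0468, 0.1152]
eef_rot: [-0.0, 0.303, 0.953, -0.0]
wrist_force: [-19.5, 3.8, 29.9]
opening: -0.0
grip_force: 14.9
```

Call:
step_arm([
  [1, 0, 0, -0.5, 0],
  [1, 0, 0, -0.9, 0],
  [1, 0, 0, -0.9, 0],
  [1, 0, 0, -0.9, 0],
])

```text
time_s: 43.0
position: [0.6036, -0.0477, 0.2269]
eef_rot: [0.005, 0.303, 0.953, 0.0]
wrist_force: [0.3, 0.2, 0.7]
opening: 0.0
grip_force: 0.0
```

Call:
step_arm([
  [0.6, 0.9, 0.9, 0, 0],
  [0.6, 0.9, 0.9, 0, 0],
  [0.6, 0.9, 0.9, 0, 0],
  [0.6, 0.9, 0.9, 0, 0],
  [0.6, 0.9, 0.9, 0, 0],
])

```text
time_s: 43.42
position: [0.5739, 0.1083, 0.2196]
eef_rot: [-0.0, 0.301, 0.954, 0.001]
wrist_force: [-0.6, 0.2, 0.7]
opening: 0.034
grip_force: 0.0
```

Call:
step_arm([
  [0.6, 0.9, 0.9, 0, 0],
  [0.6, 0.9, 0.9, 0, 0],
  [0.6, 0.9, 0.9, 0, 0],
  [0.6, 0.9, 0.9, 0, 0],
  [0.6, 0.9, 0.9, 0, 0],
  [0.6, 0.9, 0.9, 0, 0],
])

```text
time_s: 43.92
position: [0.549, 0.255, 0.2192]
eef_rot: [0.0, 0.302, 0.953, -0.0]
wrist_force: [-0.2, -0.9, 0.8]
opening: 0.0341
grip_force: 0.0
```

```bash
python3 - <<'E'
from h import *
print(env.get_state()["position"]); t,_=env.get_image("top"); cv2.imwrite("pics/end.png",t[...,::-1])
E
```

```text
[0.54902999 0.25496126 0.21918233]
```

View pics/end.png

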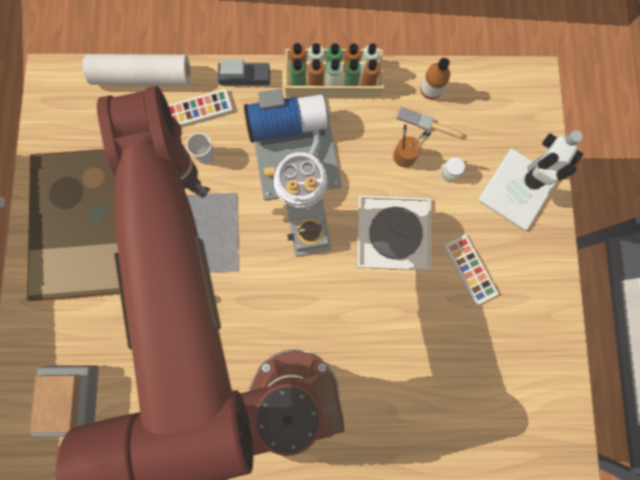

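The cover is in the tray at (395,233), both sleeves are in the pot at (293,187) and (311,185), and the isolator at (309,231) is off. Cup (200,148), brush jar (406,152) and varnish jar (454,168) haven't moved.

```bash
python3 -c "
from plant import env
print(env.close_job())"
```

```text
the job is handed in; nothing more can be done
None
```

The job is handed in at about 44 s: isolator off, cover flat and right way up in the tray, both bronze sleeves pressed home (checked by a press on each boss), pot left open, and the cup and both jars not moved; the judge returned no verdict.

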